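# Lock the router lift with its T-key

## Robot

A 7-joint arm with a two-finger parallel gripper is mounted at the origin on the work surface. World frame = base frame: x ahead of the robot, y to its left, z up, the work surface at z = 0. Lengths are in m, angles in rad, forces in N, time in s.
With the tool pointing down it reaches from about 0.425 to 0.875 m from the base axis. Payload 4.7 kg.
Tool frame: the origin (TCP) lies midway between the tips of the shut fingers; the grasp point (between the pads) lies ctrl.grasp_offset behind it (ctrl.grasp_offset is the distance from the TCP to the grasp point, in m); z points along the fingers, y is the line along which they close (so a half turn about z gives the same grasp; the last joint's range is limited). The gripper opens to 87 mm and grips with 3 to 60 N. Pads are 19 mm wide; open, the fingers measure 117 mm over their backs; the gripper's body (75 mm by 190 mm) begins 51 mm behind the grasp point.
Start: joints at [-1.303, 0.321, -0.07, 1.45, 0.023, 1.371, -0.057], TCP at [0.163, 0.629, 0.223] pointing down, gripper open.
Joint ranges: [-2.86, 2.86], [-0.3, 2.09], [-1.38, 1.24], [0.06, 2.45], [-1.56, 4.7], [0.09, 2.05], [-2.69, 2.69]. Speed limits (rad/s): [2.57, 2.57, 3.14, 3.14, 3.14, 3.14, 3.14].

## Interface

Orientations are given as a rotation vector (axis times angle).
In Python, from bench import ctrl gives the robot as it stands. The module is installed in compiled form; this text tells all that it offers.
- The arm moves only by the tool jog_arm, never from a script. Its argument "moves" is one flat list of numbers, 7 for each row, row after row: the shift along the tool's x, y, z in units of 30 cm (1.0 is 30 cm), then the turn, a rotation vector about the tool's x, y, z in units of 60 degrees (1.0 is 60 degrees), then the gripper's target within -1 to 1 (fully open at 1, half-way at 0, shut at -1). In form: [x, y, z, wx, wy, wz, fingers, x, y, z, wx, wy, wz, fingers, ...]. A call has exactly 8 rows; each row is the pose to reach, as a shift and turn from the pose commanded when the call began, along the tool's axes at that moment; what a row does not reach only later rows make up. A row lasts 1/8 s, in which the tool goes at most 62.5 mm and 10.7 degrees, less where a joint would pass 70% of its speed; a pose out of reach is approached as far as the arm can. A call with a number of a shift or a turn outside -1 to 1 is refused whole. A call with a gripper value outside its range is refused whole. The fingers move at their own pace and stop on an object; "newtons" is the grip in N (left out, the last holds). Time passes only in rows, so rows that repeat a pose let the fingers close, or fill a call up. It gives the time, the measured TCP pose, the force, the opening and the grip force at its end, in the units of the state.
- ctrl.get_state(): the state, without advancing time (a new reading comes with each control period).
- ctrl.get_image(name): name is "scene" or "top" or "wrist"; returns a dict with "pixels" (400x640x3 uint8, red, green, blue), "fx", "fy", "cx", "cy" (pixels), "xyz" and "rotation" of the camera in the world; the wrist camera has in their place "tool_from_camera" (4x4, takes a point from camera to tool coordinates, whose origin is the TCP and whose axes are the flange's). Camera axes: x right, y up, looking along -z (the intrinsics and any distortion apply to the point x, -y, -z); pixel columns grow to the right and rows downward; lengths in m; the calibration is good to about 2 mm. A picture is of the moment at which its call begins: read the wrist's pose just before it. There is no depth.
- ctrl.close_job(): hands the job in; it is judged then, once.
The state is a dict: "time": time; "joint_positions": joint angles; "qd": joint speeds; "joint_torque": joint torques, N m; "position": TCP position; "tool_rot": TCP orientation; "ft_force": force on the tool from outside, world axes, zero at the start; "torque": the same for the moment, N m; "grip_width": opening from 0.0 (shut) to 1.0 (fully open); "grip_force": force on a finger pad.
Only numpy, scipy, OpenCV 4.12 (cv2) and the standard library are available. Lean on these libraries where they do the work, as an engineer would, in place of code of your own. Each camera call takes 0.05 s, during which the arm holds its last target. There are 200 camera calls.

## Task

The router bit's height is set, so lock the lift: take the red T-key from its maple block, put it into the red-ringed lock port of the router table's insert plate, and turn it gently to and fro under a light push until you feel its blade drop fully home in the hidden slot. Then turn the lock clockwise as far as it goes without wrenching it, draw the key out, and stand it back fully home in its own hole in the block. Never force the key, and leave everything else where it is.

Things in the scene. Friction and masses are not known exactly. Their poses are not given: they have to be found in the camera images.
- key: Steel T-key, 92 mm long, 0.22 kg, standing upright in the block's hole, its blade within 0.4 rad of the block's x axis. Origin: middle of the blade's lower end; z up the key, x along blade and handle. Blade 16 mm wide (x), 4.8 mm thick, 12 mm long; then a round shaft 18.5 mm across from z = 12 (chamfered 1.8 mm) to 44 mm; a stem 14 mm across to z = 76 mm. A half turn leaves it the same.
- key_grip (a point): Middle of the key's handle, 84 mm above the blade's lower end on the key's axis: a red crossbar 70 mm long (x), 16 mm wide (y) and 16 mm high.
- port: Lock port: a red ring 42 mm across, flush in the dark insert plate, around a round bore 20 mm wide and 24 mm deep. It is at either one of the plate's two corners on the robot's side; the other has the yellow-ringed height port, into which the key does not fit. Origin: middle of the mouth, level with the plate's top (60 mm above the bench), z up.
- port_floor (a point): Middle of the bore's floor, 24 mm below the mouth, where the lock's slotted drive lies out of sight. Slot 18.4 x 6.2 mm; the blade enters within about 0.08 rad of it. Beside the slot the key's origin stops here; fully home it is 12 mm lower, the shaft resting on the drive. While unlocked the slot stands anywhere within 0.65 rad either way of the port's x axis.
- lock (a joint): The lock's cam: 0 = unlocked (start), grows clockwise seen from above, 0.65 rad = end stop; locked above 0.53. Friction 0.10 Nm, stays where left. The slot first turns alone (0.07 Nm) until 0.65 rad clockwise of the port's x axis, then takes the cam along, so at the stop the key stands 1.30 rad clockwise of the port's x axis (up to 0.1 more, for the blade's play).
- rtable: Router table top, fixed: grey slab 360 x 460 mm, 60 mm high, dark insert plate 235 x 300 mm flush in its middle, router bit standing 34 mm up in the plate's centre. A fence 60 mm high stands on it, its face 51 mm beyond the bit. Origin: under its middle; x points from the robot's side to the fence. The ports lie 75 mm before the middle and 105 mm to either side.
- block: Maple block, fixed to the bench: 150 x 70 x 45 mm (x, y, z), with the key's hole and four coloured router bits standing up to 34 mm above it, at least 62 mm from the hole's middle. Origin under its middle.
- block_hole (a point): Middle of the mouth of the key's hole, on the block's top face, 45 mm above the bench. The hole is round, 21.5 mm across and 32 mm deep; the key stands on its floor.
- setup_bar: brass set-up bar, 12 x 60 x 12 mm, lying on the router table; bystander, origin under its middle
- test_piece: dark hardwood test piece, 100 x 45 x 19 mm, lying on the router table; bystander, origin under its middle
- guide_bush: brass guide-bush ring, 36 mm across, 14 mm high, lying on the router table; bystander, origin under its middle
- glue: yellow glue bottle, 62 mm across, 170 mm high, standing on the bench; bystander, origin under its middle
- screw_jar: amber glass screw jar, 68 mm across, 85 mm high, standing on the bench; bystander, origin under its middle
- spanner: steel collet spanner, 190 mm long, lying flat on the bench; bystander
- try_square: try square, wooden stock 115 mm and steel blade 150 mm, lying flat on the bench; bystander, origin under the stock's middle
Mind the look-alikes: they are no part of the job. Leave any blue look-alike of the key alone. Of the things like the block, leave any that is purple; of the rest the larger one is meant.

How it is judged:
On the way, in this order (a step that is already met when the one before it is completed fails the run):
1. the key's blade is fully home in the lock's slot, key upright, the lock not yet turned (horizontal distance between key and port below 0.004 m and angle between key's own z axis and vertical below 0.12 rad and z of key in the frame of port below -0.031 m and value of joint lock below 0.35 rad), for 0.2 s.
2. the lock has been turned clockwise to locked with the key still in it (horizontal distance between key and port below 0.004 m and angle between key's own z axis and vertical below 0.12 rad and z of key in the frame of port below -0.027 m and value of joint lock above 0.53 rad), for 0.2 s.
At the end, for the whole second after the job is handed in: The lock is turned to locked (cam above 0.53 rad of 0.65), and the key stands released and at rest in its hole in the block: blade end at least 26 mm below the block's top, within 5 mm of the hole's middle, within 0.15 rad of upright (value of joint lock above 0.53 rad and horizontal distance between key and block_hole below 0.005 m and z of key in the frame of block_hole below -0.026 m and angle between key's own z axis and vertical below 0.15 rad and linear speed of key below 0.02 m/s); the robot touches nothing.
It fails at once if the key is forced in the lock: pressed or wrenched against the lock port with more than 35 N (contact force between key and port above 35 N).
It fails at once if the key is pressed on the router table with more than 35 N (contact force between key and rtable above 35 N).
It fails at once if the robot strikes the router table with more than 20 N (contact force between the arm and rtable above 20 N).
It fails at once if a bystander is moved by more than 15 mm (distance of any of setup_bar, test_piece, guide_bush, glue, screw_jar, spanner, try_square from where it was at the start of the episode above 0.015 m).
It also fails if it takes over 72 s, if anything falls off the work surface, if the arm or the gripper's body presses on something with over 40 N, if the wrist force passes 120 N, or if a joint passes its speed limit or range.

## Working session

There is one attempt and no reset: what is moved stays moved. The work goes in short steps, Python scripts to look and compute and a tool call to move; the robot and the scene stay as the last step left them, time stands still between calls to the robot, and variables do not carry over. Pictures are saved under pics/ and viewed, at most 10 in all, crops included, and the job is handed in when it is done.

Besides the shell and the picture viewer there is one more tool, called after "Call:" by a JSON object that holds its "name" and its "arguments". jog_arm: Moves the arm, as the interface text tells. Its arguments: {"type":"object","properties":{"moves":{"type":"array"},"newtons":{"type":"number"}},"required":["moves"]}

```bash
mkdir -p pics
python3 - <<'E'
from bench import ctrl
import cv2,numpy as np,pickle
s=ctrl.get_state(); print({k:np.round(v,3).tolist() for k,v in s.items()}, ctrl.grasp_offset)
for n in ["scene","top"]:
    d=ctrl.get_image(n); pickle.dump(d,open(n+".pkl","wb")); cv2.imwrite(f"pics/{n}0.png",d["pixels"][:,:,::-1])
    print(n,{k:np.round(v,3).tolist() for k,v in d.items() if k!="pixels"})
E
```

```text
{'time': 0.0, 'joint_positions': [-1.303, 0.322, -0.07, 1.452, 0.023, 1.371, -0.057], 'qd': [-0.0, -0.0, 0.002, -0.0, 0.0, 0.0, -0.0], 'joint_torque': [0.0, -49.131, -0.404, -31.252, -0.064, 0.044, 0.0], 'position': [0.163, 0.629, 0.221], 'tool_rot': [-0.397, -3.116, 0.003], 'ft_force': [0.1, -0.866, -0.153], 'torque': [-0.087, 0.003, 0.018], 'grip_force': 0.0, 'grip_width': 1.005} 0.0187
scene {'fx': 438.731, 'fy': 438.731, 'cx': 306.896, 'cy': 208.024, 'xyz': [1.583, -0.157, 1.155], 'rotation': [0.646, 0.535, 1.359]}
top {'fx': 500.226, 'fy': 500.226, 'cx': 315.506, 'cy': 207.972, 'xyz': [0.415, 0.01, 1.632], 'rotation': [0.064, -0.071, -1.588]}
```

View pics/top0.png

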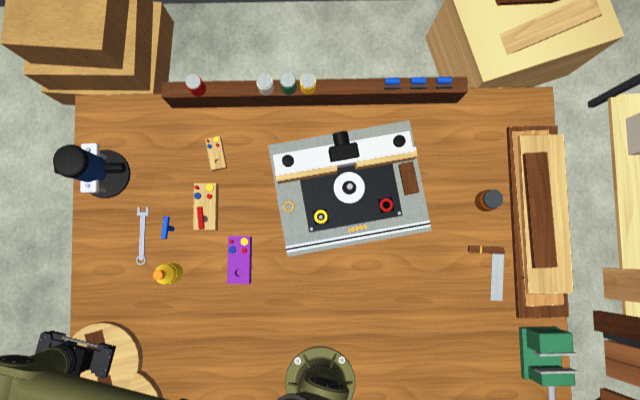

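View pics/scene0.png

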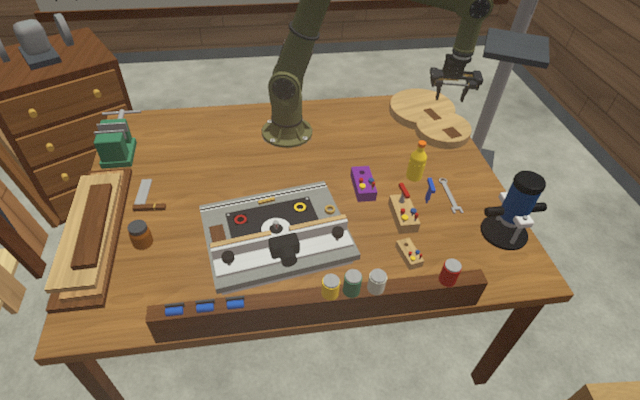

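Top picture: three blocks are candidates. The maple block at (204,206) is large and holds the red key, the maple at (216,153) is small, and the one at (239,260) is purple. The large maple is the one meant. The red ring at (386,205) is the lock port and the yellow ring at (321,216) is the height port. The blue key at (167,228) is a look-alike. I'll confirm this in a crop and get rough positions.

```bash
cat > h.py <<'E'
import cv2,numpy as np
from scipy.spatial.transform import Rotation as R
from bench import ctrl
def wpose():
    s=ctrl.get_state(); return s,np.array(s["position"]),R.from_rotvec(s["tool_rot"])
def cam(d,p=None,r=None):
    "camera centre, matrix camera->world"
    if "tool_from_camera" in d:
        T=np.array(d["tool_from_camera"]); return p+r.apply(T[:3,3]), r.as_matrix()@T[:3,:3]
    return np.array(d["xyz"]),R.from_rotvec(d["rotation"]).as_matrix()
def back(d,C,M,uv,z):
    uv=np.atleast_2d(uv).astype(float)
    v=np.c_[(uv[:,0]-d["cx"])/d["fx"],-(uv[:,1]-d["cy"])/d["fy"],-np.ones(len(uv))]@M.T
    return C+v*((z-C[2])/v[:,2])[:,None]
def proj(d,C,M,X):
    v=(np.atleast_2d(X)-C)@M
    return np.c_[d["cx"]-d["fx"]*v[:,0]/v[:,2],d["cy"]+d["fy"]*v[:,1]/v[:,2]]
def red(px):
    p=px.astype(int); return ((p[...,0]>110)&(p[...,1]<60)&(p[...,2]<60)).astype(np.uint8)
def blobs(m,amin=20):
    n,l,st,c=cv2.connectedComponentsWithStats(m)
    return [(i,c[i],st[i]) for i in range(1,n) if st[i][4]>=amin],l
E
python3 - <<'E'
from h import *
import pickle
d=pickle.load(open("top.pkl","rb")); C,M=cam(d); px=d["pixels"]
B,l=blobs(red(px),8)
for i,c,st in B:
    q=np.argwhere(l==i)[:,::-1]; 
    print(c.round(1),st,back(d,C,M,c,.06)[0].round(3),back(d,C,M,c,.105)[0].round(3),cv2.minAreaRect(q.astype(np.float32)))
a=cv2.resize(px[120:300,130:260],None,fx=3,fy=3,interpolation=2);b=cv2.resize(px[120:300,270:430],None,fx=2.5,fy=2.5)
a=a[:450]; b=cv2.resize(b,(400,450)); cv2.imwrite("pics/crop.png",np.hstack([a,b])[:,:,::-1])
E
```

```text
[198.7  85.9] [194  81   8   9  15] [0.952 0.37  0.06 ] [0.937 0.36  0.105] ((198.45574951171875, 85.8362808227539), (2.5399460792541504, 10.630146026611328), 41.18592834472656)
[191.1  91.3] [188  88   7   8  14] [0.934 0.395 0.06 ] [0.92  0.384 0.105] ((191.58824157714844, 91.14704132080078), (9.089425086975098, 2.915475845336914), 59.036251068115234)
[196.2 187. ] [195 186   4   3   8] [0.624 0.378 0.06 ] [0.618 0.367 0.105] ((196.2000274658203, 187.1000213623047), (3.130495071411133, 1.7888542413711548), 26.56505012512207)
[209. 196.] [207 195   5   3  11] [0.595 0.337 0.06 ] [0.589 0.328 0.105] ((209.00001525878906, 196.00001525878906), (2.8284268379211426, 2.8284268379211426), 45.0)
[385.6 204.4] [380 198  13  14 104] [ 0.558 -0.22   0.06 ] [ 0.554 -0.213  0.105] ((386.0, 204.5), (13.0, 12.0), 90.0)
[200.2 217.6] [197 207   7  22  97] [0.527 0.365 0.06 ] [0.523 0.355 0.105] ((200.20297241210938, 217.52972412109375), (21.194292068481445, 4.477667808532715), 84.2894058227539)
[244. 250.] [242 249   5   3  11] [0.423 0.228 0.06 ] [0.422 0.222 0.105] ((244.0000457763672, 250.00001525878906), (2.8284268379211426, 2.8284268379211426), 45.0)
```

View pics/crop.png

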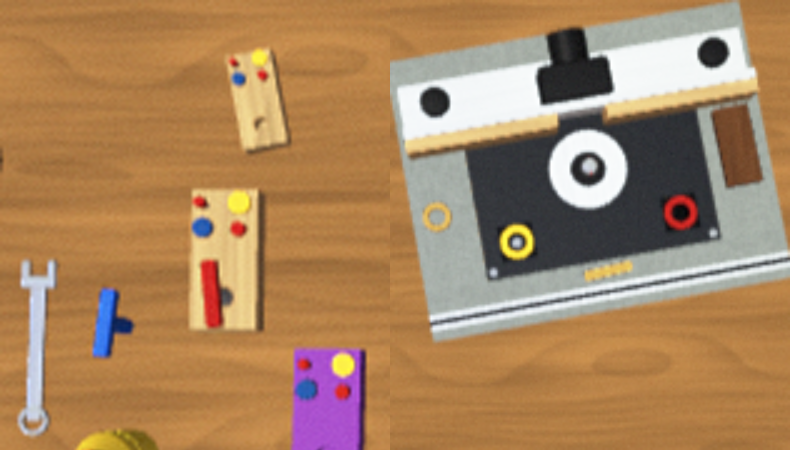

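The crop confirms it: the red key stands in the large maple block at crop (211,293). The red-ringed port is at crop (681,212), at the robot-side corner of the plate. I'll move towards the key, raised to clear the glue bottle and turning clockwise so that tool x ends up along the key's x.

Call:
{"name": "jog_arm", "arguments": {"moves": [-0.1,-0.04,-0.1,0,0,0.13,1,-0.22,-0.09,-0.2,0,0,0.27,1,-0.34,-0.14,-0.2,0,0,0.42,1,-0.46,-0.19,-0.2,0,0,0.56,1,-0.58,-0.24,-0.2,0,0,0.7,1,-0.7,-0.29,-0.2,0,0,0.85,1,-0.82,-0.34,-0.2,0,0,1,1,-0.92,-0.38,-0.2,0,0,1,1], "newtons": 20}}

```text
time: 1.1
position: [0.403, 0.448, 0.2821]
tool_rot: [1.905, 2.497, -0.001]
ft_force: [0.1, 0.4, 1.9]
grip_width: 0.999
grip_force: 0.0
```

Call:
{"name": "jog_arm", "arguments": {"moves": [-0.06,0.04,0,0,0,0.13,1,-0.12,0.09,0,0,0,0.27,1,-0.18,0.13,0,0,0,0.42,1,-0.24,0.18,0,0,0,0.56,1,-0.3,0.22,0,0,0,0.7,1,-0.36,0.27,0,0,0,0.85,1,-0.4,0.3,0,0,0,1,1,-0.4,0.3,0,0,0,1,1]}}

```text
time: 2.1
position: [0.5213, 0.3564, 0.282]
tool_rot: [2.897, 1.212, -0.001]
ft_force: [0.5, 0.8, -1.3]
grip_width: 1.003
grip_force: 0.0
```

Call:
{"name": "jog_arm", "arguments": {"moves": [0,0,0,0,0,0.15,1,0,0,0,0,0,0.3,1,0,0,0,0,0,0.45,1,0,0,0,0,0,0.6,1,0,0,0,0,0,0.75,1,0,0,0,0,0,0.75,1,0,0,0,0,0,0.75,1,0,0,0,0,0,0.75,1]}}

```text
time: 3.1
position: [0.5203, 0.3581, 0.2826]
tool_rot: [-3.141, -0.016, 0.0]
ft_force: [0.9, -0.4, 0.6]
grip_width: 1.004
grip_force: 0.0
```

Run:
```python
from h import *
import pickle
s,p,r=wpose(); d=ctrl.get_image("wrist"); pickle.dump((d,p,r),open("w1.pkl","wb")); C,M=cam(d,p,r); px=d["pixels"]
print(p,r.as_matrix().round(3).tolist(),np.round(s["joint_positions"],2),np.round(s["ft_force"],2)); print(np.round(d["tool_from_camera"],3).tolist(),d["fx"],[k for k in d])
cv2.imwrite("pics/w1.png",px[:,:,::-1])
B,l=blobs(red(px),200)
for i,c,st in B:
    q=np.argwhere(l==i)[:,::-1]
    print(c.round(1),st,back(d,C,M,c,.105)[0].round(4),cv2.minAreaRect(q.astype(np.float32)))
```

```text
[0.52028663 0.35806936 0.28255492] [[1.0, 0.01, -0.0], [0.01, -1.0, 0.0], [-0.0, -0.0, -1.0]] [-1.04  0.28  0.5   1.42 -0.13  1.47 -2.11] [ 0.89 -0.37  0.61]
[[-0.0, 0.953, 0.302, 0.083], [1.0, 0.0, 0.0, 0.0], [-0.0, 0.302, -0.953, -0.163], [0.0, 0.0, 0.0, 1.0]] 292.61862748741476 ['pixels', 'fx', 'fy', 'cx', 'cy', 'tool_from_camera']
```

View pics/w1.png

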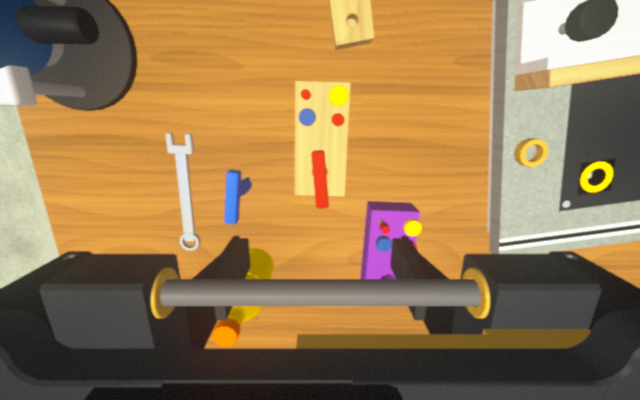

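The wrist view shows the red key handle at about (320,180) in the maple block. The yellow port is at (597,177). I'll fit the handle box model to the red mask.

```bash
cat >> h.py <<'E'
def redw(px):
    h=cv2.cvtColor(px,cv2.COLOR_RGB2HSV).astype(int)
    return (((h[...,0]<8)|(h[...,0]>172))&(h[...,1]>170)&(h[...,2]>80)).astype(np.uint8)
def fitkey(d,C,M,ztop,guess):
    from scipy.optimize import minimize
    m=redw(d["pixels"]); B,l=blobs(m,30); g=proj(d,C,M,[*guess[:2],ztop])[0]
    i=min(B,key=lambda b:np.hypot(*(b[1]-g))-b[2][4]*.05)[0]; m=(l==i).astype(np.uint8)
    box=np.array([[a,b,c] for a in(-.035,.035) for b in(-.008,.008) for c in(0,-.016)])
    def cost(v):
        c,s=np.cos(v[2]),np.sin(v[2]); X=box@np.array([[c,s,0],[-s,c,0],[0,0,1]])+[v[0],v[1],ztop]
        h=cv2.convexHull((proj(d,C,M,X)*16).astype(np.int32)); k=np.zeros(m.shape,np.uint8); 
        k=cv2.fillPoly(np.zeros(m.shape,np.uint8),[h],255,cv2.LINE_AA,4)/255.
        return np.abs(k-m).sum()/m.sum()
    r=min((minimize(cost,[guess[0],guess[1],y],method="Nelder-Mead",options=dict(initial_simplex=np.array([guess[0],guess[1],y])+np.vstack([np.zeros(3),np.diag([.006,.006,.1])]),xatol=1e-5,fatol=1e-5)) for y in guess[2]),key=lambda r:r.fun)
    return r.x,r.fun
E
python3 - <<'E'
from h import *
import pickle
d,p,r=pickle.load(open("w1.pkl","rb")); C,M=cam(d,p,r)
print([(c.round(1),st) for i,c,st in blobs(redw(d["pixels"]),30)[0]])
print(fitkey(d,C,M,.105,(.525,.355,(-.2,0,.2))))
d=pickle.load(open("top.pkl","rb")); C,M=cam(d)
print(fitkey(d,C,M,.105,(.525,.355,(-.2,0,.2))))
E
```

```text
[(array([305.3,  94.2]), array([302,  90,   8,   9,  56], dtype=int32)), (array([337.5, 119.3]), array([333, 114,  11,  12,  95], dtype=int32)), (array([319.7, 179.1]), array([312, 151,  16,  57, 640], dtype=int32)), (array([384.4, 228. ]), array([380, 223,   9,  11,  63], dtype=int32))]
(array([0.52102715, 0.35767269, 0.0978051 ]), np.float64(0.3756188725490196))
(array([0.52422112, 0.35646209, 0.1397118 ]), np.float64(0.5647729177140941))
```

Run:
```python
from h import *
import pickle
d,p,r=pickle.load(open("w1.pkl","rb")); C,M=cam(d,p,r)
x=[.5210,.3577,.098]
box=np.array([[a,b,c] for c in(0,-.016) for a in(-.035,.035) for b in(-.008,.008) ])
c,s=np.cos(x[2]),np.sin(x[2]); print(proj(d,C,M,box@np.array([[c,s,0],[-s,c,0],[0,0,1]])+[x[0],x[1],.105]).round(1).tolist())
m=redw(d["pixels"])[148:212,305:335]
print("\n".join("".join(".#"[v] for v in row) for row in m[::3]))
print(d["pixels"][180,308:332].tolist())
```

```text
[[329.3, 209.4], [316.3, 210.5], [324.5, 152.4], [310.8, 153.6], [328.9, 205.4], [316.5, 206.4], [324.3, 150.6], [311.2, 151.8]]
..............................
...............#..............
.......############...........
.......############...........
........###########...........
........############..........
........############..........
........#############.........
........#############.........
.........############.........
..........###########.........
..........###########.........
..........###########.........
..........###########.........
...........###########........
...........###########........
...........###########........
...........############.......
...........############.......
............###########.......
..............................
..............................
[[251, 228, 133], [250, 226, 131], [250, 226, 131], [250, 226, 131], [250, 221, 128], [246, 176, 98], [243, 108, 62], [244, 70, 34], [245, 69, 36], [245, 72, 40], [244, 67, 33], [244, 68, 31], [244, 68, 30], [245, 67, 25], [245, 70, 30], [244, 68, 30], [238, 63, 23], [230, 79, 43], [225, 128, 69], [240, 190, 109], [248, 219, 126], [249, 225, 129], [250, 226, 133], [252, 229, 137]]
```

Call:
{"name": "jog_arm", "arguments": {"moves": [0,0,0.05,0,0,0,1,0,0,0.1,0,0,0,1,0,0,0.15,0,0,0,1,0,0,0.2,0,0,0,1,0,0,0.25,0,0,0,1,0,0,0.28,0,0,0,1,0,0,0.28,0,0,0,1,0,0,0.28,0,0,0,1]}}

```text
time: 4.15
position: [0.5208, 0.3581, 0.1992]
tool_rot: [-3.141, -0.013, -0.001]
ft_force: [-0.9, -0.6, 0.6]
grip_width: 1.001
grip_force: 0.0
```

Run:
```python
from h import *
import pickle
s,p,r=wpose(); d=ctrl.get_image("wrist"); pickle.dump((d,p,r),open("w2.pkl","wb")); C,M=cam(d,p,r); px=d["pixels"]
print(p); print([(c.round(1),st) for i,c,st in blobs(redw(px),100)[0]])
print(fitkey(d,C,M,.105,(.525,.355,(-.2,0,.2))))
cv2.imwrite("pics/w2.png",px[:,:,::-1])
```

```text
[0.52084957 0.35808183 0.19919525]
[(array([300.8,  90.2]), array([296,  84,  11,  13, 109], dtype=int32)), (array([342.4, 122.5]), array([336, 115,  14,  16, 172], dtype=int32)), (array([319.6, 199.5]), array([ 309,  164,   21,   72, 1083], dtype=int32))]
(array([0.52139673, 0.35785448, 0.09446224]), np.float64(0.31910633135987543))
```

View pics/w2.png

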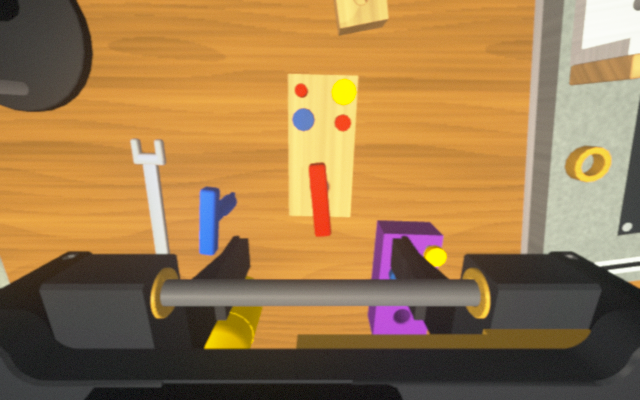

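Wrist view: the red handle is centred near (320,199), with about 0.094 rad of yaw, and the fingers straddle it clear of the bits. I'll align and go down.

Call:
{"name": "jog_arm", "arguments": {"moves": [0.002,0,0.06,0,0,-0.08,1,0.002,0,0.12,0,0,-0.08,1,0.002,0,0.18,0,0,-0.08,1,0.002,0,0.24,0,0,-0.08,1,0.002,0,0.3,0,0,-0.08,1,0.002,0,0.35,0,0,-0.08,1,0.002,0,0.4,0,0,-0.08,1,0.002,0,0.4,0,0,-0.08,1]}}

```text
time: 5.2
position: [0.5203, 0.3574, 0.077]
tool_rot: [3.137, 0.144, -0.003]
ft_force: [-0.0, 0.3, 0.2]
grip_width: 0.998
grip_force: 0.0
```

Call:
{"name": "jog_arm", "arguments": {"moves": [0,0,0,0,0,0,-0.3,0,0,0,0,0,0,-0.6,0,0,0,0,0,0,-1,0,0,0,0,0,0,-1,0,0,0,0,0,0,-1,0,0,0,0,0,0,-1,0,0,0,0,0,0,-1,0,0,0,0,0,0,-1], "newtons": 40}}

```text
time: 6.2
position: [0.5211, 0.3579, 0.0786]
tool_rot: [-3.138, -0.144, -0.0]
ft_force: [-0.7, 0.5, -0.1]
grip_width: 0.176
grip_force: 40.1
```

Run:
```python
from h import *
import pickle
s,p,r=wpose(); print(s["position"],s["tool_rot"],s["ft_force"],s["torque"]); pickle.dump((p,r.as_rotvec()),open("grasp.pkl","wb"))
d=ctrl.get_image("wrist"); pickle.dump((d,p,r),open("w3.pkl","wb"));C,M=cam(d,p,r)
print([(c.round(1),st) for i,c,st in blobs(redw(d["pixels"]),100)[0]])
print(fitkey(d,C,M,.105,(.521,.358,(0,.1,))))
```

```text
[0.52111724 0.35789145 0.0785582 ] [-3.13820459e+00 -1.44125122e-01 -8.22979831e-05] [-0.73952419  0.50928105 -0.11056396] [ 0.13054659  0.18318832 -0.00714215]
[(array([301.7,  72.3]), array([292,  61,  21,  24, 395], dtype=int32)), (array([367.8, 134.7]), array([354, 122,  28,  27, 568], dtype=int32)), (array([319.6, 242.6]), array([ 304,  203,   32,   77, 2215], dtype=int32)), (array([319.9, 314.3]), array([306, 306,  28,  18, 470], dtype=int32))]
(array([0.51983801, 0.35789999, 0.09180139]), np.float64(0.8086734829371931))
```

Call:
{"name": "jog_arm", "arguments": {"moves": [0,0,-0.05,0,0,0,-1,0,0,-0.12,0,0,0,-1,0,0,-0.2,0,0,0,-1,0,0,-0.28,0,0,0,-1,0,0,-0.36,0,0,0,-1,0,0,-0.4,0,0,0,-1,0,0,-0.4,0,0,0,-1,0,0,-0.4,0,0,0,-1]}}

```text
time: 7.25
position: [0.5205, 0.3575, 0.1975]
tool_rot: [3.137, 0.144, -0.002]
ft_force: [0.3, 0.3, -2.7]
grip_width: 0.179
grip_force: 40.0
```

Call:
{"name": "jog_arm", "arguments": {"moves": [-0.01,0.06,0,0,0,0,-1,-0.04,0.2,0,0,0,0,-1,-0.07,0.35,0,0,0,0,-1,-0.1,0.5,0,0,0,0,-1,-0.13,0.65,0,0,0,0,-1,-0.16,0.8,0,0,0,0,-1,-0.19,0.92,0,0,0,0,-1,-0.2,0.96,0,0,0,0,-1]}}

```text
time: 8.25
position: [0.4867, 0.0617, 0.1981]
tool_rot: [-3.138, -0.136, 0.002]
ft_force: [0.1, 0.7, -1.6]
grip_width: 0.181
grip_force: 40.0
```

Call:
{"name": "jog_arm", "arguments": {"moves": [-0.01,0.1,0,0,0,0,-1,-0.03,0.25,0,0,0,0,-1,-0.06,0.4,0,0,0,0,-1,-0.09,0.55,0,0,0,0,-1,-0.12,0.7,0,0,0,0,-1,-0.15,0.83,0,0,0,0,-1,-0.18,0.91,0,0,0,0,-1,-0.18,0.92,0,0,0,0,-1]}}

```text
time: 9.25
position: [0.4583, -0.2158, 0.1983]
tool_rot: [-3.138, -0.139, 0.001]
ft_force: [0.1, -0.2, -3.5]
grip_width: 0.178
grip_force: 40.0
```

Run:
```python
from h import *
import pickle
s,p,r=wpose(); print(p,r.as_rotvec(),s["ft_force"],s["torque"],np.round(s["joint_positions"],2),s["grip_width"])
d=ctrl.get_image("wrist"); pickle.dump((d,p,r),open("w4.pkl","wb"));C,M=cam(d,p,r); px=d["pixels"]
for i,c,st in blobs(redw(px),100)[0]: print(c.round(1),st,back(d,C,M,c,.06).round(4))
cv2.imwrite("pics/w4.png",px[:,:,::-1])
```

```text
[ 0.45831951 -0.21583514  0.19829656] [-3.13847427e+00 -1.38780692e-01  5.37366637e-04] [ 0.14551007 -0.21037583 -3.47165508] [-0.04674705  0.14617269  0.05798699] [-0.56  0.01  0.97  1.86 -0.01  1.27 -1.07] 0.17829162516110764
[332.3  94.5] [ 311   72   44   47 1127] [[ 0.5563 -0.2191  0.06  ]]
[319.6 242.8] [ 304  205   32   75 2197] [[ 0.3986 -0.2206  0.06  ]]
[319.9 314.3] [307 306  27  18 472] [[ 0.3026 -0.2295  0.06  ]]
```

View pics/w4.png

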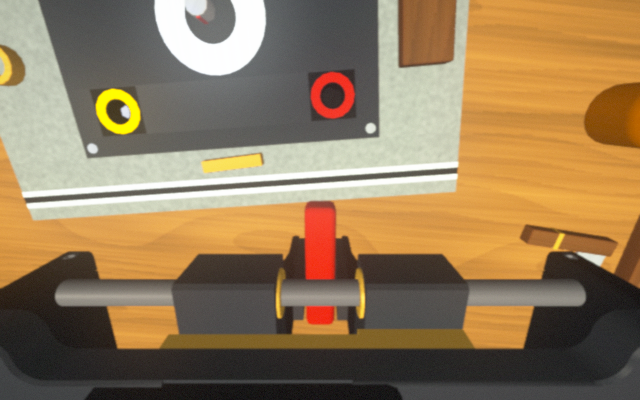

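Wrist view: the red ring is at (332,95), the yellow ring at (118,111) and the key is held at (320,243). The brass bar lies at (232,162) and the test piece at (426,30). I'll fit both rings for the port centre and the table's yaw.

```bash
cat >> h.py <<'E'
def ring(d,C,M,mask,z=.06):
    B,l=blobs(mask,100); out=[]
    for i,c,st in B:
        k=max(cv2.findContours((l==i).astype(np.uint8),cv2.RETR_EXTERNAL,cv2.CHAIN_APPROX_NONE)[0],key=len)[:,0]
        X=back(d,C,M,k,z)[:,:2]; A=np.c_[2*X,np.ones(len(X))]; v=np.linalg.lstsq(A,(X**2).sum(1),rcond=None)[0]
        rr=np.sqrt(v[2]+v[0]**2+v[1]**2); out.append((v[:2].round(4),rr.round(4),np.std(np.hypot(*(X-v[:2]).T)).round(5)))
    return out
def yel(px):
    h=cv2.cvtColor(px,cv2.COLOR_RGB2HSV).astype(int); return ((abs(h[...,0]-29)<5)&(h[...,1]>170)&(h[...,2]>150)).astype(np.uint8)
E
python3 - <<'E'
from h import *
import pickle
d,p,r=pickle.load(open("w4.pkl","rb"));C,M=cam(d,p,r)
print(ring(d,C,M,redw(d["pixels"]))[:1],ring(d,C,M,yel(d["pixels"])))
X=(r.as_matrix()[:,0]); print("tool x yaw",np.arctan2(X[1],X[0]),r.as_matrix()[:,2])
E
```

```text
[(array([ 0.5557, -0.2191]), np.float64(0.0209), np.float64(0.0003))] [(array([ 0.5222, -0.0105]), np.float64(0.0208), np.float64(0.00026))]
tool x yaw 0.08838075450427746 [-3.44042939e-04  3.62922813e-05 -9.99999940e-01]
```

Call:
{"name": "jog_arm", "arguments": {"moves": [0.05,0.006,0,0,0,-0.05,-1,0.11,0.014,0,0,0,-0.15,-1,0.17,0.021,0,0,0,-0.27,-1,0.23,0.029,0,0,0,-0.39,-1,0.29,0.036,0.03,0,0,-0.5,-1,0.32,0.04,0.08,0,0,-0.6,-1,0.321,0.04,0.13,0,0,-0.66,-1,0.321,0.04,0.16,0,0,-0.66,-1]}}

```text
time: 10.3
position: [0.5565, -0.2148, 0.149]
tool_rot: [-2.901, -1.201, 0.002]
ft_force: [0.3, 0.7, -2.0]
grip_width: 0.18
grip_force: 40.0
```

Run:
```python
from h import *
import pickle
ctrl.get_image("top")
s,p,r=wpose(); X=r.as_matrix()[:,0]; print(p,"yaw",np.arctan2(X[1],X[0]),r.as_matrix()[:,2],s["ft_force"],np.round(s["joint_positions"],2))
d=ctrl.get_image("wrist"); pickle.dump((d,p,r),open("w5.pkl","wb"));C,M=cam(d,p,r); px=d["pixels"]
for i,c,st in blobs(redw(px),60)[0]: print(c.round(1),st)
a=cv2.resize(px[130:340,230:410],None,fx=2.8,fy=2.8,interpolation=2); cv2.imwrite("pics/w5.png",a[:,:,::-1])
# projected ring & handle model
t=np.linspace(0,2*np.pi,9)[:8]
print(proj(d,C,M,np.c_[.5557+.021*np.cos(t),-.2191+.021*np.sin(t),np.full(8,.06)]).round(0).tolist())
T=lambda v:p+r.apply(v)
print([proj(d,C,M,T([.0003+a,b,-.0267])).round(1)[0].tolist() for a in(-.035,.035) for b in(-.008,.008)])
```

```text
[ 0.55584825 -0.21505814  0.14823923] yaw 0.7840786306582725 [-0.00286048  0.00153024 -0.99999474] [-1.35739785  0.01280275 -3.47252518] [-0.38  0.33  0.85  1.71 -0.27  1.22 -0.25]
[321.4 230.7] [ 300  188   48   92 3147]
[319.7 314.3] [306 306  29  18 465]
[[340.0, 194.0], [323.0, 187.0], [307.0, 194.0], [300.0, 209.0], [307.0, 225.0], [323.0, 231.0], [339.0, 225.0], [347.0, 209.0]]
[[305.8, 328.5], [334.1, 328.5], [303.7, 211.6], [336.1, 211.6]]
```

View pics/w5.png

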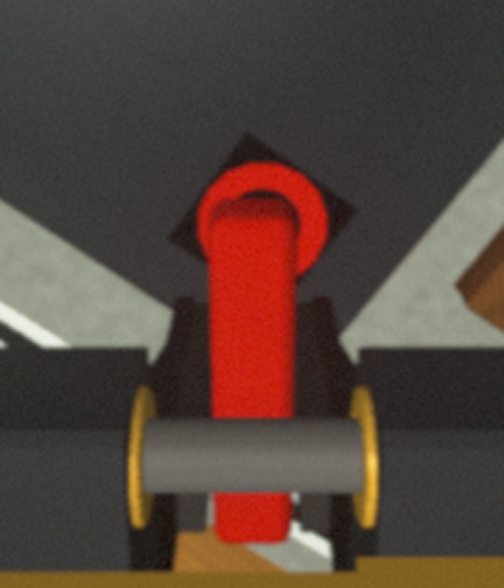

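Run:
```python
from h import *
import pickle
from scipy.optimize import least_squares
def ends(n,yaw_tool):
    d,p,r=pickle.load(open(n,"rb"));C,M=cam(d,p,r)
    col=320 if n!="w5.pkl" else 322
    g=d["pixels"][150:340,col-3:col+4].astype(int).mean(1)
    dd=np.abs(np.diff(g,axis=0)).sum(1); k=[i for i in range(1,len(dd)-1) if dd[i]>25 and dd[i]>=dd[i-1] and dd[i]>dd[i+1]]
    print(n,[(i+150.5,int(dd[i])) for i in k])
    return d,p,r,C,M
for n in("w2.pkl","w3.pkl","w5.pkl"):
    d,p,r,C,M=ends(n,0)
    for x in(-.0347,.0353):
        for dz in(0,-.016):
            X=np.array([.5211,.3579,.105])+[x,x*.094,dz] if n=="w2.pkl" else p+r.apply([x,0,-.0267-dz])
            print(x,dz,proj(d,C,M,X).round(1)[0])
# ring in w5: top part of outer contour
m=redw(d["pixels"]); k=max(cv2.findContours(m,cv2.RETR_EXTERNAL,cv2.CHAIN_APPROX_NONE)[0],key=len)[:,0]
k=k[(k[:,1]<222)&~((abs(k[:,0]-320)<12)&(k[:,1]>200))]
X=back(d,C,M,k,.06)[:,:2]; f=least_squares(lambda v:np.hypot(*(X-v[:2]).T)-.0209,[.5557,-.2191],loss="soft_l1",f_scale=.0005); print(f.x,np.std(f.fun),len(k))
```

```text
w2.pkl [(162.5, 139), (164.5, 47), (236.5, 59), (278.5, 127), (305.5, 79), (333.5, 76)]
-0.0347 0 [323.3 238.7]
-0.0347 -0.016 [323.2 232.1]
0.0353 0 [316.8 166.3]
0.0353 -0.016 [317.  163.2]
w3.pkl [(200.5, 155), (207.5, 28), (278.5, 102), (305.5, 141), (323.5, 68), (333.5, 70)]
-0.0347 0 [320.  328.5]
-0.0347 -0.016 [320. 310.]
0.0353 0 [319.9 211.7]
0.0353 -0.016 [319.9 202. ]
w5.pkl [(187.5, 71), (197.5, 69), (200.5, 40), (278.5, 87), (305.5, 111), (323.5, 121), (328.5, 35)]
-0.0347 0 [319.9 328.5]
-0.0347 -0.016 [320.  310.1]
0.0353 0 [319.9 211.6]
0.0353 -0.016 [319.9 201.9]
[ 0.55533385 -0.21924751] 0.0003251136150861305 88
```

Call:
{"name": "jog_arm", "arguments": {"moves": [0,0,0,0,0,0,-1,0,0,0,0,0,0,-1,0,0,0,0,0,0,-1,0,0,0,0,0,0,-1,0,0,0,0,0,0,-1,0,0,0,0,0,0,-1,0,0,0,0,0,0,-1,0,0,0,0,0,0,-1]}}

```text
time: 11.4
position: [0.5563, -0.2173, 0.1505]
tool_rot: [-2.904, -1.199, -0.0]
ft_force: [-0.7, -0.8, -2.6]
grip_width: 0.177
grip_force: 40.0
```

```bash
cat >> h.py <<'E'
def avg(n=8):
    P=[];Y=[];F=[];T=[]
    for _ in range(n):
        s,p,r=wpose(); P.append(p);Y.append(r.as_matrix()[:,[0,2]].T.ravel());F.append(s["ft_force"]);T.append(s["torque"]); ctrl.get_image("top")
    P,Y,F,T=map(np.array,(P,Y,F,T)); y=Y.mean(0); yaw=np.arctan2(y[1],y[0])
    print("t",s["time"],"p",P.mean(0).round(4),"sd",P.std(0).round(5),"yaw",yaw.round(4),"z",y[3:].round(4),"F",F.mean(0).round(2),"T",T.mean(0).round(3),"q7",np.round(s["joint_positions"][6],2))
    return P.mean(0),yaw
def rel(p,yaw,target,newyaw,k=.0017,zt=None):
    "move units so the key axis (tool x offset k) stands at target with newyaw"
    w=np.array(target)-k*np.array([np.cos(newyaw),np.sin(newyaw)])-p[:2]
    c,s=np.cos(yaw),np.sin(yaw); print("dx,dy units",(np.array([w@[c,s],w@[s,-c]])/.3).round(4),"wz",((yaw-newyaw)/1.0472),"mm",w*1e3)
E
python3 - <<'E'
from h import *
p,y=avg(); rel(p,y,(.5555,-.2191),y)
E
```

```text
t 11.75 p [ 0.5563 -0.2173  0.1505] sd [1.e-05 1.e-05 2.e-05] yaw 0.7829 z [ 0.e+00  1.e-04 -1.e+00] F [-0.2  -0.11 -2.26] T [-0.104  0.12  -0.011] q7 -0.24
dx,dy units [-0.0117  0.0024] wz 0.0 mm [-1.98016455 -2.98564576]
```

Call:
{"name": "jog_arm", "arguments": {"moves": [-0.006,0.001,0,0,0,0,-1,-0.012,0.002,0,0,0,0,-1,-0.012,0.002,0.02,0,0,0,-1,-0.012,0.002,0.04,0,0,0,-1,-0.012,0.002,0.06,0,0,0,-1,-0.012,0.002,0.08,0,0,0,-1,-0.012,0.002,0.1,0,0,0,-1,-0.012,0.002,0.1,0,0,0,-1]}}

```text
time: 12.8
position: [0.5538, -0.2201, 0.1199]
tool_rot: [-2.903, -1.198, 0.001]
ft_force: [-0.4, -0.1, -2.1]
grip_width: 0.18
grip_force: 40.0
```

Run:
```python
from h import *
p,y=avg(4); rel(p,y,(.5555,-.2191),y)
```

```text
t 12.95 p [ 0.5541 -0.2203  0.1204] sd [0.00022 0.00011 0.00033] yaw 0.7829 z [-2.e-04  0.e+00 -1.e+00] F [ 0.26 -0.36 -2.31] T [-0.102  0.107  0.011] q7 -0.22
dx,dy units [0.0004 0.0006] wz 0.0 mm [ 0.20620127 -0.02806565]
```

Call:
{"name": "jog_arm", "arguments": {"moves": [0,0,0.005,0,0,0,-1,0,0,0.01,0,0,0,-1,0,0,0.015,0,0,0,-1,0,0,0.02,0,0,0,-1,0,0,0.025,0,0,0,-1,0,0,0.03,0,0,0,-1,0,0,0.03,0,0,0,-1,0,0,0.03,0,0,0,-1]}}

```text
time: 14.0
position: [0.5542, -0.2203, 0.1116]
tool_rot: [2.904, 1.199, 0.0]
ft_force: [0.6, 0.1, -3.1]
grip_width: 0.182
grip_force: 40.0
```

Call:
{"name": "jog_arm", "arguments": {"moves": [0,0,0.003,0,0,0,-1,0,0,0.006,0,0,0,-1,0,0,0.009,0,0,0,-1,0,0,0.012,0,0,0,-1,0,0,0.015,0,0,0,-1,0,0,0.017,0,0,0,-1,0,0,0.017,0,0,0,-1,0,0,0.017,0,0,0,-1]}}

```text
time: 15.0
position: [0.5542, -0.2203, 0.1065]
tool_rot: [-2.904, -1.199, -0.0]
ft_force: [0.1, -0.9, -1.6]
grip_width: 0.177
grip_force: 40.0
```

Call:
{"name": "jog_arm", "arguments": {"moves": [0,0,0.003,0,0,0,-1,0,0,0.006,0,0,0,-1,0,0,0.009,0,0,0,-1,0,0,0.012,0,0,0,-1,0,0,0.014,0,0,0,-1,0,0,0.016,0,0,0,-1,0,0,0.018,0,0,0,-1,0,0,0.018,0,0,0,-1]}}

```text
time: 16.0
position: [0.5543, -0.2204, 0.1015]
tool_rot: [2.904, 1.198, 0.001]
ft_force: [-0.4, -0.6, 1.1]
grip_width: 0.179
grip_force: 40.0
```

Call:
{"name": "jog_arm", "arguments": {"moves": [0,0,0.001,0,0,0.04,-1,0,0,0.002,0,0,0.08,-1,0,-0.001,0.002,0,0,0.12,-1,0,-0.001,0.002,0,0,0.16,-1,0,-0.001,0.002,0,0,0.2,-1,0,-0.001,0.002,0,0,0.24,-1,0,-0.002,0.002,0,0,0.28,-1,0,-0.002,0.002,0,0,0.32,-1]}}

```text
time: 17.0
position: [0.5545, -0.2201, 0.1014]
tool_rot: [3.063, 0.696, 0.003]
ft_force: [-0.1, 0.0, 2.9]
grip_width: 0.177
grip_force: 40.0
```

Run:
```python
from h import *
p,y=avg(2); rel(p,y,(.5555,-.2191),y)
```

```text
t 17.05 p [ 0.5545 -0.2201  0.1014] sd [1.e-05 1.e-05 1.e-05] yaw 0.446 z [ 1.8e-03 -3.0e-04 -1.0e+00] F [-0.03  0.13  3.61] T [-0.011  0.249  0.033] q7 -0.52
dx,dy units [-0.0012 -0.0017] wz 0.0 mm [-0.53515632  0.29372695]
```

Call:
{"name": "jog_arm", "arguments": {"moves": [0,0,0.001,0,0,0.04,-1,0,-0.001,0.002,0,0,0.08,-1,0,-0.001,0.002,0,0,0.12,-1,0,-0.001,0.002,0,0,0.16,-1,0,-0.002,0.002,0,0,0.2,-1,-0.001,-0.002,0.002,0,0,0.24,-1,-0.001,-0.003,0.002,0,0,0.28,-1,-0.001,-0.003,0.002,0,0,0.32,-1]}}

```text
time: 18.1
position: [0.5541, -0.2195, 0.1011]
tool_rot: [3.136, 0.177, 0.004]
ft_force: [-0.2, 0.9, 4.8]
grip_width: 0.183
grip_force: 40.0
```

Run:
```python
from h import *
p,y=avg(2); rel(p,y,(.5555,-.2191),y)
```

```text
t 18.15 p [ 0.5541 -0.2195  0.1011] sd [1.e-05 0.e+00 0.e+00] yaw 0.1118 z [ 2.4e-03 -3.0e-04 -1.0e+00] F [-0.57  0.36  5.5 ] T [0.091 0.253 0.024] q7 -0.82
dx,dy units [-0.001  -0.0007] wz 0.0 mm [-0.31531507  0.18149921]
```

Call:
{"name": "jog_arm", "arguments": {"moves": [0,0,0.001,0,0,0.04,-1,0,0,0.001,0,0,0.08,-1,0,-0.001,0.001,0,0,0.12,-1,0,-0.001,0.001,0,0,0.16,-1,0,-0.001,0.001,0,0,0.2,-1,0,-0.001,0.001,0,0,0.24,-1,0,-0.002,0.001,0,0,0.28,-1,0,-0.002,0.001,0,0,0.32,-1]}}

```text
time: 19.2
position: [0.5533, -0.2184, 0.0997]
tool_rot: [-3.122, 0.349, -0.001]
ft_force: [-0.4, -0.4, -2.0]
grip_width: 0.178
grip_force: 40.0
```

Run:
```python
from h import *
p,y=avg(2); rel(p,y,(.5555,-.2191),y)
```

```text
t 19.25 p [ 0.5531 -0.2184  0.0994] sd [1.9e-04 3.0e-05 2.3e-04] yaw -0.2237 z [ 2.e-04  1.e-04 -1.e+00] F [-0.01 -0.47 -2.07] T [-0.031  0.166 -0.02 ] q7 -1.12
dx,dy units [0.0027 0.0004] wz 0.0 mm [ 0.77074268 -0.31106364]
```

Call:
{"name": "jog_arm", "arguments": {"moves": [0.001,0,0.004,0,0,0,-1,0.002,0,0.008,0,0,0,-1,0.002,0,0.012,0,0,0,-1,0.002,0,0.016,0,0,0,-1,0.002,0,0.02,0,0,0,-1,0.002,0,0.024,0,0,0,-1,0.002,0,0.027,0,0,0,-1,0.002,0,0.029,0,0,0,-1]}}

```text
time: 20.3
position: [0.5536, -0.2187, 0.0908]
tool_rot: [-3.122, 0.349, -0.0]
ft_force: [-0.4, -0.4, -2.5]
grip_width: 0.182
grip_force: 40.0
```

Run:
```python
from h import *
p,y=avg(2); rel(p,y,(.5555,-.2191),y)
```

```text
t 20.35 p [ 0.5536 -0.2187  0.0908] sd [1.e-05 1.e-05 3.e-05] yaw -0.2224 z [ 0.e+00  1.e-04 -1.e+00] F [ 0.02 -0.42 -2.4 ] T [-0.021  0.159 -0.001] q7 -1.11
dx,dy units [ 0.0009 -0.0001] wz 0.0 mm [ 0.28473949 -0.02567363]
```

Call:
{"name": "jog_arm", "arguments": {"moves": [0,0,0.002,0,0,0,-1,0,0,0.004,0,0,0,-1,0,0,0.005,0,0,0,-1,0,0,0.005,0,0,0.04,-1,0,-0.001,0.005,0,0,0.09,-1,0,-0.001,0.005,0,0,0.14,-1,0,-0.001,0.005,0,0,0.19,-1,0,-0.001,0.005,0,0,0.24,-1]}}

```text
time: 21.4
position: [0.554, -0.2183, 0.0896]
tool_rot: [-3.053, 0.741, -0.001]
ft_force: [-0.5, 0.3, -1.0]
grip_width: 0.178
grip_force: 40.0
```

Run:
```python
from h import *
p,y=avg(2); rel(p,y,(.5555,-.2191),y)
```

```text
t 21.45 p [ 0.554  -0.2183  0.0896] sd [2.e-05 1.e-05 0.e+00] yaw -0.4772 z [ 6.e-04 -1.e-04 -1.e+00] F [-0.18 -0.08 -0.81] T [0.05  0.097 0.058] q7 -1.33
dx,dy units [-0.0001 -0.    ] wz 0.0 mm [-0.03874251  0.02152997]
```

Call:
{"name": "jog_arm", "arguments": {"moves": [0,0,0,0,0,0.07,-1,0,-0.001,0,0,0,0.14,-1,0,-0.001,0,0,0,0.21,-1,0,-0.002,0,0,0,0.28,-1,0,-0.002,0,0,0,0.35,-1,0.001,-0.002,0,0,0,0.42,-1,0.001,-0.003,0,0,0,0.49,-1,0.001,-0.003,0,0,0,0.54,-1]}}

```text
time: 22.5
position: [0.5547, -0.2176, 0.0896]
tool_rot: [-2.726, 1.561, -0.001]
ft_force: [-0.0, 0.4, -0.5]
grip_width: 0.182
grip_force: 40.0
```

Run:
```python
from h import *
p,y=avg(2); rel(p,y,(.5555,-.2191),y)
```

```text
t 22.55 p [ 0.5547 -0.2176  0.0895] sd [0.e+00 0.e+00 1.e-05] yaw -1.041 z [ 6.e-04  1.e-04 -1.e+00] F [ 0.17  0.32 -0.27] T [0.153 0.102 0.047] q7 -1.84
dx,dy units [0.0001 0.0003] wz 0.0 mm [-0.06350505 -0.06281241]
```

Call:
{"name": "jog_arm", "arguments": {"moves": [0,0,0,0,0,0.02,-1,0,0,0,0,0,0.04,-1,0,0,0,0,0,0.06,-1,0,0,0,0,0,0.08,-1,0,0,0,0,0,0.1,-1,0,-0.001,0,0,0,0.12,-1,0,-0.001,0,0,0,0.13,-1,0,-0.001,0,0,0,0.13,-1]}}

```text
time: 23.6
position: [0.5548, -0.2176, 0.0895]
tool_rot: [-2.614, 1.742, -0.0]
ft_force: [0.2, 1.1, 2.7]
grip_width: 0.179
grip_force: 40.0
```

Run:
```python
from h import *
p,y=avg(2); rel(p,y,(.5555,-.2191),y)
```

```text
t 23.65 p [ 0.5548 -0.2176  0.0895] sd [0.e+00 0.e+00 1.e-05] yaw -1.1753 z [ 4.e-04  1.e-04 -1.e+00] F [0.69 1.19 2.62] T [ 0.369 -0.189  0.12 ] q7 -1.97
dx,dy units [-0.0001 -0.0003] wz 0.0 mm [0.07970126 0.06729724]
```

Call:
{"name": "jog_arm", "arguments": {"moves": [0,0,0,0,0,0.01,-1,0,0,0,0,0,0.02,-1,0,0,0,0,0,0.03,-1,0,0,0,0,0,0.04,-1,0,0,0,0,0,0.05,-1,0,0,0,0,0,0.05,-1,0,0,0,0,0,0.05,-1,0,0,0,0,0,0.05,-1]}}

```text
time: 24.7
position: [0.5547, -0.2176, 0.0895]
tool_rot: [-2.568, 1.809, -0.0]
ft_force: [1.9, 2.6, 4.6]
grip_width: 0.179
grip_force: 40.0
```

Run:
```python
from h import *
p,y=avg(2); rel(p,y,(.5555,-.2191),y)
s,p,r=wpose(); d=ctrl.get_image("wrist"); cv2.imwrite("pics/w6.png",cv2.resize(d["pixels"][120:340,210:430],None,fx=2.5,fy=2.5)[:,:,::-1])
```

```text
t 24.75 p [ 0.5547 -0.2176  0.0895] sd [0.e+00 0.e+00 1.e-05] yaw -1.2276 z [ 4.e-04  0.e+00 -1.e+00] F [1.74 2.3  4.59] T [ 0.48  -0.31   0.118] q7 -2.02
dx,dy units [-0.0001 -0.0007] wz 0.0 mm [0.18258848 0.09963191]
```

View pics/w6.png

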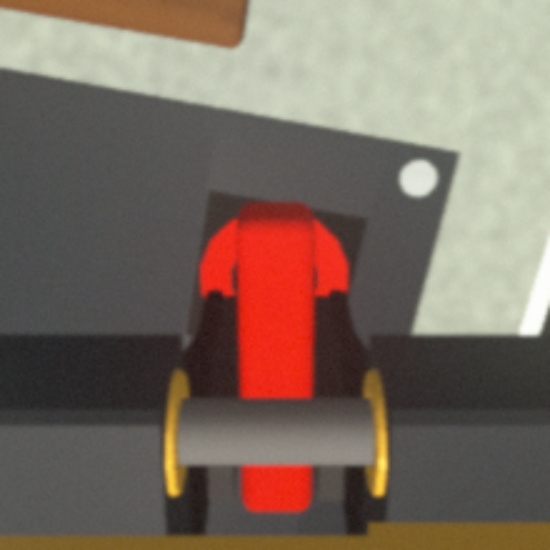

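The crop shows the key still parallel to the fingers, 1.39 rad clockwise of the port's x axis, so the cam is at its stop. I'll ease back through the play and draw the key straight out.

Call:
{"name": "jog_arm", "arguments": {"moves": [0,0,0,0,0,-0.02,-1,0,0,0,0,0,-0.05,-1,0,0,-0.01,0,0,-0.06,-1,0,0,-0.03,0,0,-0.06,-1,0,0,-0.05,0,0,-0.06,-1,0,0,-0.07,0,0,-0.06,-1,0,0,-0.09,0,0,-0.06,-1,0,0,-0.11,0,0,-0.06,-1]}}

```text
time: 25.85
position: [0.5541, -0.2181, 0.1228]
tool_rot: [2.623, -1.728, -0.0]
ft_force: [0.3, -0.0, -1.6]
grip_width: 0.178
grip_force: 40.0
```

Call:
{"name": "jog_arm", "arguments": {"moves": [0,0,-0.02,0,0,0,-1,0,0,-0.05,0,0,0,-1,0,0,-0.08,0,0,0,-1,0,0,-0.12,0,0,0,-1,0,0,-0.16,0,0,0,-1,0,0,-0.2,0,0,0,-1,0,0,-0.25,0,0,0,-1,0,0,-0.25,0,0,0,-1]}}

```text
time: 26.85
position: [0.5554, -0.2181, 0.1989]
tool_rot: [-2.623, 1.727, -0.004]
ft_force: [0.4, 0.5, -2.7]
grip_width: 0.177
grip_force: 40.0
```

Run:
```python
from h import *
p,y=avg(1)
s,p,r=wpose(); d=ctrl.get_image("wrist"); 
for i,c,st in blobs(redw(d["pixels"]),100)[0]: print(c.round(1),st)
```

```text
t 26.85 p [ 0.5554 -0.2181  0.1989] sd [0. 0. 0.] yaw -1.1647 z [ 2.6e-03 -4.0e-04 -1.0e+00] F [ 0.42  0.47 -2.69] T [ 0.006  0.111 -0.014] q7 -2.08
[320.  228.3] [ 300  172   40  108 3023]
[319.7 314.5] [306 306  28  19 476]
```

Call:
{"name": "jog_arm", "arguments": {"moves": [-0.06,-0.02,0,0,0,-0.05,-1,-0.18,-0.06,0,0,0,-0.12,-1,-0.3,-0.11,0,0,0,-0.2,-1,-0.43,-0.16,0,0,0,-0.3,-1,-0.56,-0.2,0,0,0,-0.4,-1,-0.7,-0.25,0,0,0,-0.5,-1,-0.83,-0.3,0,0,0,-0.58,-1,-0.9,-0.33,0,0,0,-0.6,-1]}}

```text
time: 27.95
position: [0.5382, 0.0723, 0.1968]
tool_rot: [-3.03, 0.827, 0.002]
ft_force: [-0.4, -0.6, -2.9]
grip_width: 0.179
grip_force: 40.0
```

Run:
```python
from h import *
p,y=avg(1); rel(p,y,(.5211,.3579),.092,k=0)
```

```text
t 27.95 p [0.5382 0.0723 0.1968] sd [0. 0. 0.] yaw -0.5329 z [-1.1e-03  6.0e-04 -1.0e+00] F [-0.42 -0.63 -2.92] T [0.034 0.156 0.021] q7 -2.13
dx,dy units [-0.5328 -0.791 ] wz -0.5967530449180641 mm [-17.11091912 285.58128412]
```

Call:
{"name": "jog_arm", "arguments": {"moves": [-0.03,-0.05,0,0,0,-0.05,-1,-0.1,-0.15,0,0,0,-0.12,-1,-0.18,-0.27,0,0,0,-0.2,-1,-0.27,-0.4,0,0,0,-0.3,-1,-0.36,-0.54,0,0,0,-0.4,-1,-0.45,-0.67,0,0,0,-0.5,-1,-0.51,-0.76,0,0,0,-0.58,-1,-0.533,-0.791,0,0,0,-0.597,-1]}}

```text
time: 29.0
position: [0.521, 0.3593, 0.1963]
tool_rot: [3.138, 0.149, -0.002]
ft_force: [-0.6, 0.3, -2.6]
grip_width: 0.179
grip_force: 40.0
```

Call:
{"name": "jog_arm", "arguments": {"moves": [0,0,0,0,0,0,-1,0,0,0,0,0,0,-1,0,0,0,0,0,0,-1,0,0,0,0,0,0,-1,0,0,0,0,0,0,-1,0,0,0.05,0,0,0,-1,0,0,0.1,0,0,0,-1,0,0,0.1,0,0,0,-1]}}

```text
time: 30.0
position: [0.5214, 0.3546, 0.165]
tool_rot: [3.136, 0.139, -0.005]
ft_force: [0.2, 0.1, -2.0]
grip_width: 0.178
grip_force: 40.0
```

Run:
```python
from h import *
p,y=avg(4); rel(p,y,(.5211,.3579),.092,k=0)
```

```text
t 30.15 p [0.5223 0.355  0.1663] sd [0.0006  0.00026 0.00094] yaw 0.0887 z [-0.0012 -0.0012 -1.    ] F [ 0.25  0.28 -2.09] T [-0.087  0.132 -0.013] q7 -1.89
dx,dy units [-0.003 -0.01 ] wz -0.0031697895078429492 mm [-1.15844062  2.91354918]
```

Call:
{"name": "jog_arm", "arguments": {"moves": [-0.002,-0.005,0.03,0,0,0,-1,-0.003,-0.01,0.06,0,0,-0.003,-1,-0.003,-0.01,0.09,0,0,-0.003,-1,-0.003,-0.01,0.12,0,0,-0.003,-1,-0.003,-0.01,0.135,0,0,-0.003,-1,-0.003,-0.01,0.135,0,0,-0.003,-1,-0.003,-0.01,0.135,0,0,-0.003,-1,-0.003,-0.01,0.135,0,0,-0.003,-1]}}

```text
time: 31.2
position: [0.5219, 0.3583, 0.1273]
tool_rot: [-3.138, -0.144, -0.001]
ft_force: [0.5, -0.8, -1.6]
grip_width: 0.179
grip_force: 40.0
```

Run:
```python
from h import *
p,y=avg(3); rel(p,y,(.5211,.3579),.092,k=0)
```

```text
t 31.3 p [0.5218 0.3583 0.1272] sd [5.e-05 2.e-05 5.e-05] yaw 0.0918 z [ 5.e-04  5.e-04 -1.e+00] F [ 0.22 -0.25 -2.07] T [-0.046  0.156  0.022] q7 -1.87
dx,dy units [-0.0025  0.001 ] wz -0.00018861798655264763 mm [-0.72672638 -0.36593262]
```

Call:
{"name": "jog_arm", "arguments": {"moves": [-0.002,0.001,0.01,0,0,0,-1,-0.002,0.001,0.025,0,0,0,-1,-0.002,0.001,0.04,0,0,0,-1,-0.002,0.001,0.055,0,0,0,-1,-0.002,0.001,0.07,0,0,0,-1,-0.002,0.001,0.085,0,0,0,-1,-0.002,0.001,0.1,0,0,0,-1,-0.002,0.001,0.1,0,0,0,-1]}}

```text
time: 32.35
position: [0.5208, 0.3576, 0.0964]
tool_rot: [3.138, 0.144, -0.001]
ft_force: [-0.3, -0.8, -1.2]
grip_width: 0.176
grip_force: 40.0
```

Run:
```python
from h import *
p,y=avg(2); rel(p,y,(.5211,.3579),.092,k=0)
```

```text
t 32.4 p [0.5209 0.3577 0.0966] sd [1.2e-04 4.0e-05 1.8e-04] yaw 0.0918 z [-3.e-04 -4.e-04 -1.e+00] F [-0.18 -0.65 -1.9 ] T [-0.088  0.178  0.028] q7 -1.85
dx,dy units [ 0.0008 -0.0007] wz -0.0002200077307196461 mm [0.21017954 0.22207184]
```

Tip is in the hole with no side force. Lower to 0.0785.

Call:
{"name": "jog_arm", "arguments": {"moves": [0,0,0.01,0,0,0,-1,0,0,0.02,0,0,0,-1,0,0,0.03,0,0,0,-1,0,0,0.04,0,0,0,-1,0,0,0.048,0,0,0,-1,0,0,0.055,0,0,0,-1,0,0,0.06,0,0,0,-1,0,0,0.06,0,0,0,-1]}}

```text
time: 33.45
position: [0.5211, 0.3578, 0.0788]
tool_rot: [-3.138, -0.144, -0.0]
ft_force: [-0.8, 1.3, -3.2]
grip_width: 0.179
grip_force: 40.0
```

Run:
```python
from h import *
p,y=avg(2)
```

```text
t 33.5 p [0.5211 0.3578 0.0789] sd [1.e-05 3.e-05 4.e-05] yaw 0.0918 z [ 1.e-04  1.e-04 -1.e+00] F [-0.4   0.71 -2.49] T [-0.043  0.111 -0.005] q7 -1.84
```

Basically seated; release, then retreat straight up.

Call:
{"name": "jog_arm", "arguments": {"moves": [0,0,0,0,0,0,-0.5,0,0,0,0,0,0,0,0,0,0,0,0,0,0.5,0,0,0,0,0,0,1,0,0,0,0,0,0,1,0,0,0,0,0,0,1,0,0,0,0,0,0,1,0,0,0,0,0,0,1]}}

```text
time: 34.55
position: [0.521, 0.3578, 0.0789]
tool_rot: [-3.138, -0.144, -0.0]
ft_force: [-1.3, 0.6, -0.4]
grip_width: 0.951
grip_force: 0.0
```

Call:
{"name": "jog_arm", "arguments": {"moves": [0,0,-0.03,0,0,0,1,0,0,-0.08,0,0,0,1,0,0,-0.15,0,0,0,1,0,0,-0.22,0,0,0,1,0,0,-0.3,0,0,0,1,0,0,-0.38,0,0,0,1,0,0,-0.4,0,0,0,1,0,0,-0.4,0,0,0,1]}}

```text
time: 35.55
position: [0.5211, 0.3579, 0.1994]
tool_rot: [-3.137, -0.144, -0.001]
ft_force: [0.3, 0.5, -0.0]
grip_width: 1.003
grip_force: 0.0
```

Run:
```python
from h import *
p,y=avg(2)
s,p,r=wpose(); d=ctrl.get_image("wrist");C,M=cam(d,p,r); print(s["grip_width"],fitkey(d,C,M,.105,(.5211,.358,(0,.1))))
print([(c.round(1),st) for i,c,st in blobs(redw(d["pixels"]),100)[0]])
t=ctrl.get_image("top")["pixels"]; a=cv2.resize(t[110:310,130:440],None,fx=2.5,fy=2.5); cv2.imwrite("pics/end.png",a[:,:,::-1])
```

```text
t 35.6 p [0.5209 0.3578 0.199 ] sd [2.1e-04 9.0e-05 4.4e-04] yaw 0.0919 z [ 0.e+00  4.e-04 -1.e+00] F [-0.11  0.16 -0.18] T [-0.076  0.165 -0.008] q7 -1.9
0.9985367475188791 (array([0.52149762, 0.35862986, 0.08355789]), np.float64(0.3038501375049109))
[(array([309.2,  87.9]), array([304,  82,  11,  13, 108], dtype=int32)), (array([348., 124.]), array([341, 117,  15,  15, 176], dtype=int32)), (array([319.2, 199. ]), array([ 311,  164,   17,   72, 1098], dtype=int32))]
```

View pics/end.png

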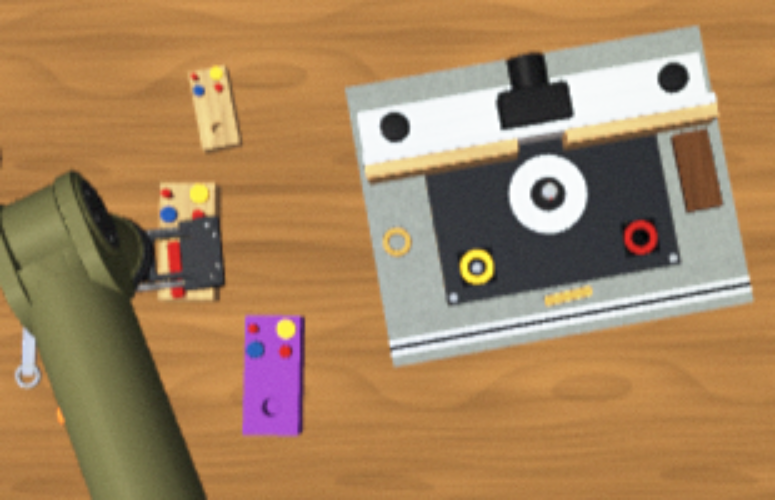

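The final picture shows the key standing in its block at (174,268), the table items where they were, and the arm clear above.

```bash
python3 -c "
from bench import ctrl
print(ctrl.close_job())"
```

```text
the job is handed in; nothing more can be done
None
```

The job is handed in at about 36 s of the 72 s allowed: by my readings the lock is turned clockwise to its stop and the key is back fully home in its hole in the block, but the hand-in gave no verdict.

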